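Unclamp the block heater and hold its heavy lid up with the lever

TASK

Open the block heater so that a colleague can reach its cells: push the red clamp handle all the way over towards the front, off the lid, then press the blue paddle of the lever steadily down to its stop so that the heavy lid swings fully up, and finish while still holding the paddle down. Only push and press: do not touch the lid itself, do not fling it up or let it drop, and leave the cells, bottles and other things on the bench where they stand.

Things in the scene. Friction and masses are not known exactly. Their poses are not given: they have to be found in the camera images.
- heater: Beige block heater, fixed; lever along its right side, clamp on its front. Origin: on the bench below the lever pivot; x to its back, y to its left, may be yawed. Here (mm) casing and closed lid span x -80 to 127, y 22 to 222, lid top 156 high; lever along y = 0, paddle x -220 to -140; clamp at y = 122, x -150 to -80, its closed arm reaching over the lid to x = -53, 190 high.
- lid: Heavy beige lid (1.2 to 2.2 kg), 207 x 200 x 30 mm, hinged at its rear edge. Origin: middle of its front lower edge, 125 mm above the bench when shut. Closed, its axes are the heater's; its front swings up about y: closed 0, fully up about 0.71 rad (lever on its stop). A steel link joins its right side to the lever's short end: it rises in step as the paddle goes down, and falls shut if that is let go.
- lever: Steel lever. Origin: its fixed pivot, 90 mm above the bench. x runs along the bar from the paddle (-x, long end) to the pin of the lid's lift link (+x, 70 mm, short end). At rest the paddle end leans 0.30 rad up; at its hard bottom stop, 0.24 rad down. Pressing the paddle's middle down takes 8 to 20 N with the clamp open; with it shut the lever hardly moves.
- paddle (a point): Middle of the upper face of the lever's blue palm paddle, 190 mm from the pivot along the bar and 18 mm above the bar's axis. The paddle is 80 mm long, 46 mm wide and 16 mm thick. The point is about 163 mm above the bench at rest and 62 mm at the stop; it moves on an arc about the pivot, up to about 13 mm forward (heater -x).
- clamp (a joint): Angle of the toggle clamp's red handle (rad): 0 = closed, handle upright, steel arm holding the lid's front edge down; grows as the handle is pushed over to the front, away from the lid (heater -x), up to its stop at 1.30 = open, handle nearly level, arm swung up off the lid. The handle is stiff (about 3 N at the grip) and stays where it is left.
- clamp_pivot (a point): Axis of the clamp handle, 154 mm above the bench, at heater x = -127, y = 122 mm. The axis runs along heater y.
- clamp_grip (a point): Point on the axis of the red grip, 85 mm from the clamp pivot. The round grip is 20 mm thick and runs from 35 to 125 mm from the pivot (upright when closed, top 279 mm above the bench).
- cell_a: steel extraction cell standing in front of the heater, 85 mm tall, 42 mm across; origin: centre of its underside. Leave it where it stands.
- cell_b: steel extraction cell standing on the free side of the lever (-y of it), 85 mm tall, 42 mm across; origin: centre of its underside. Leave it where it stands.
- reagent: amber glass bottle, blue cap, 150 mm tall, 68 mm across; origin: centre of its underside. Leave it where it stands.
- cap_jar: clear jar with a white lid, 110 mm tall, 76 mm across; origin: centre of its underside. Leave it where it stands.
- rinse: white plastic bottle, red cap, 140 mm tall, 64 mm across; origin: centre of its underside. Leave it where it stands.
- jar_lid: white jar lid lying flat, 19 mm high, 88 mm across; origin: centre of its underside. Leave it where it stands.
- wrench: steel wrench lying on the bench, 170 mm long along its x; origin: centre of its underside. Leave it where it stands.
- beaker: clear glass beaker, 85 mm tall, 72 mm across; origin: centre of its underside. Leave it where it stands.

How it is judged:
By the outcome, as a careful person would: the job done as asked, in the order asked, and still so for the second after the job is handed in, while the arm keeps its last pose, push and grip.
It also fails if it takes over 38 s, if anything falls off the work surface, if the arm or the gripper's body presses on something with over 40 N, if the wrist force passes 120 N, or if a joint passes its speed limit or range.

ROBOT

A 6-joint arm with a two-finger parallel gripper is mounted at the origin on the work surface. World frame = base frame: x ahead of the robot, y to its left, z up, the work surface at z = 0. Lengths are in m, angles in rad, forces in N, time in s.
With the tool pointing down it reaches from about 0.325 to 0.9 m from the base axis. Payload 6.1 kg.
Tool frame: the origin (TCP) lies midway between the tips of the shut fingers; the grasp point (between the pads) lies 19 mm behind it; x points along the fingers, y is the direction in which the jaws open and shut, and the axes are right-handed (so a half turn about x gives the same grasp; the last joint's range is limited). The gripper opens to 85 mm and grips with 20 to 120 N. Pads are 22 mm wide; open, the fingers measure 114 mm over their backs; the gripper's body (76 mm by 85 mm) begins 54 mm behind the grasp point. The pads swing forward as they close: fully open they stand 13 mm farther back than shut.
Start: joints at [1.012, 0.22, 1.526, -0, 1.395, -0.126], TCP at [0.262, 0.567, 0.231] pointing down, gripper open.
Joint ranges: [-2.98, 2.98], [-0.91, 2.08], [0.09, 2.57], [-1.24, 4.39], [0.2, 2.65], [-2.68, 2.68]. Speed limits (rad/s): [2.57, 2.57, 3.01, 3.14, 3.14, 3.14].

INTERFACE

Orientations are given as a 3x3 rotation matrix whose columns are the frame's x, y, z axes.
In Python, from cell import env gives the robot as it stands.
- The arm moves only by the tool play_rows, never from a script. Its argument "steps" is a list of rows, each a list of 7 numbers: the opening in per cent of the stroke, from 0 (shut) to 100 (fully open), then the shift along the tool's x, y, z in mm, then the turn, a rotation vector about the tool's x, y, z in degrees. In form: [[hand, dx, dy, dz, ax, ay, az], ...]. A call has 1 to 5 rows; each row shifts and turns the commanded pose from where the row before left it, along the tool's axes as they then stand; what a row does not reach is not made up. A row lasts 1/8 s, in which the tool goes at most 62.5 mm and 10.7 degrees, less where a joint would pass 70% of its speed; a pose out of reach is approached as far as the arm can. A call with a gripper value outside its range is refused whole. The fingers move at their own pace and stop on an object; "force" is the grip in N (left out, the last holds). Time passes only in rows, so rows that do not move let the fingers close. It gives the time, the measured TCP pose, the force and the opening at its end, in the units of the state.
- env.state(): the state, without advancing time (a new reading comes with each control period).
- env.read_camera(name): name is "scene" or "top" or "wrist"; returns a dict with "pixels" (420x560x3 uint8, red, green, blue), "z_map" (420x560 float32, m along the optical axis (not along the pixel's ray), 0 where there is no reading), "camera_matrix" (3x3 intrinsics, pixels), "k1" (the pictures are not rectified: a ray, as slopes to the right and down, at radius r is drawn at 1 + k1 r^2 times it, then the intrinsics apply), "cam_to_world" (4x4, takes a point from camera to world coordinates); the wrist camera has in their place "mount" (4x4, takes a point from camera to tool coordinates, whose origin is the TCP and whose axes are the tool frame's). Camera axes: x right, y up, looking along -z (the intrinsics and any distortion apply to the point x, -y, -z); pixel columns grow to the right and rows downward; lengths in m; the calibration is good to about 2 mm. A picture is of the moment at which its call begins: read the wrist's pose just before it.
- env.finish_job(): hands the job in, once; it reports no verdict.
The state is a dict: "clock": time; "joint_positions": joint angles; "qvel": joint speeds; "effort": joint torques, N m; "tcp_pos": TCP position; "tcp_rot": TCP orientation; "wrist_force": force on the tool from outside, world axes, zero at the start; "moment": the same for the moment, N m; "width": finger opening in m.
Only numpy, scipy, OpenCV 4.12 (cv2) and the standard library are available. Lean on these libraries where they do the work, as an engineer would, in place of code of your own. Each camera call takes 0.05 s, during which the arm holds its last target. There are 200 camera calls.

## Working session

There is one attempt and no reset: what is moved stays moved. The work goes in short steps, Python scripts to look and compute and a tool call to move; the robot and the scene stay as the last step left them, time stands still between calls to the robot, and variables do not carry over. Pictures are saved under pics/ and viewed, about 8 in all and at most 12, crops included, and the job is handed in when it is done.

Besides the shell and the picture viewer there is one more tool, called after "Emit:" in YAML: its name, and indented under it one key for each argument. play_rows: Moves the arm, as the interface text tells. Its arguments: {"type":"object","properties":{"steps":{"type":"array","items":{"type":"array","items":{"type":"number"}}},"force":{"type":"number"}},"required":["steps"]}

```bash
mkdir -p pics; ls
cat > h.py <<'E'
import numpy as np, cv2
from cell import env
def cam(n):
    s=env.state(); d=env.read_camera(n)
    if 'mount' in d:
        T=np.eye(4);T[:3,:3]=s['tcp_rot'];T[:3,3]=s['tcp_pos'];d['T']=T@np.array(d['mount'])
    else: d['T']=np.array(d['cam_to_world'])
    return d
def rays(d,uv):
    K=np.array(d['camera_matrix']);uv=np.asarray(uv,float).reshape(-1,1,2)
    p=cv2.undistortPoints(uv,K,np.array([d['k1'],0,0,0.])).reshape(-1,2)
    return np.c_[p[:,0],-p[:,1],-np.ones(len(p))]
def pts(d,uv):
    uv=np.asarray(uv,int).reshape(-1,2);z=d['z_map'][uv[:,1],uv[:,0]]
    c=rays(d,uv)*z[:,None]
    return (c@d['T'][:3,:3].T+d['T'][:3,3])[z>0]
def save(d,f): cv2.imwrite('pics/'+f,d['pixels'][:,:,::-1])
E
python3 - <<'E'
from h import *
s=env.state();print(s)
a=cam('scene');b=cam('top')
cv2.imwrite('pics/a.png',cv2.resize(np.vstack([a['pixels'],b['pixels']])[:,:,::-1],None,fx=.71,fy=.71))
save(a,'scene.png');save(b,'top.png')
for d in(a,b):print(d['T'].round(3))
E
```

```text
pics
{'clock': 0.0, 'joint_positions': array([ 1.01191397e+00,  2.21221601e-01,  1.52763700e+00,  1.90935351e-05,
        1.39468733e+00, -1.26076506e-01]), 'qvel': array([-4.93754547e-04,  7.92632981e-06, -1.10094392e-03, -6.02357900e-04,
        5.63230236e-04,  2.99910955e-04]), 'effort': array([-7.07771122e-06, -4.96901858e+01, -3.89394379e+01, -9.63705361e-05,
        1.09366418e-02,  4.44423472e-05]), 'tcp_pos': array([0.26179477, 0.56685485, 0.23018834]), 'tcp_rot': array([[-1.05164497e-03,  4.19421617e-01,  9.07790946e-01],
       [-1.64612042e-03,  9.07789492e-01, -4.19422852e-01],
       [-9.99998092e-01, -1.93541714e-03, -2.64253765e-04]]), 'wrist_force': array([ 0.00265662,  0.24649948, -0.65768047]), 'moment': array([0.02208784, 0.00391906, 0.04510424]), 'width': 0.08527480445291567}
[[ 0.858 -0.443  0.259  0.804]
 [ 0.513  0.737 -0.439 -0.52 ]
 [ 0.004  0.51   0.86   1.156]
 [ 0.     0.     0.     1.   ]]
[[-1.70e-02  9.92e-01 -1.24e-01  3.11e-01]
 [-1.00e+00 -1.50e-02  1.80e-02  1.00e-03]
 [ 1.60e-02  1.24e-01  9.92e-01  1.47e+00]
 [ 0.00e+00  0.00e+00  0.00e+00  1.00e+00]]
```

View pics/scene.png

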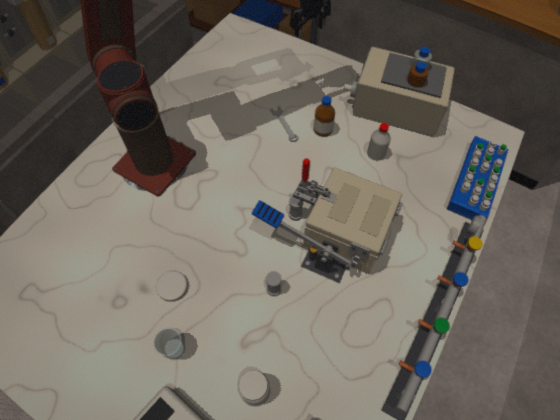

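View pics/top.png

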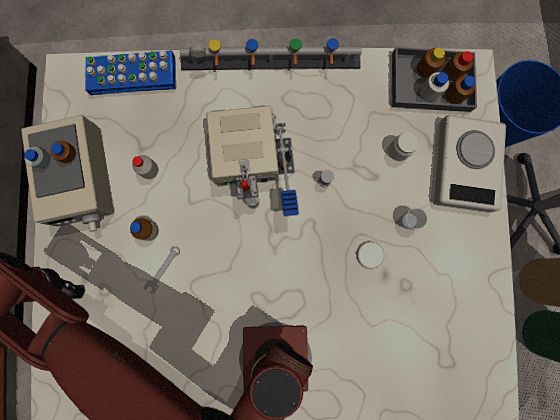

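The scene view shows the heater with its red handle at (306,168) and its paddle at (268,214). In the top view they are at (245,185) and (289,203). A cell stands right by the clamp at scene (296,208), and the other is at top (326,177).

```bash
cat > m.py <<'E'
from h import *
def region(d,mask,win):
    m=np.zeros_like(mask);x0,y0,x1,y1=win;m[y0:y1,x0:x1]=mask[y0:y1,x0:x1]
    v,u=np.nonzero(m);return np.c_[u,v]
def masks(d):
    p=d['pixels'].astype(int);r,g,b=p[...,0],p[...,1],p[...,2]
    return (b>r+40)&(b>g+25),(r>g+60)&(r>b+60)
E
python3 - <<'E'
from m import *
for n,wb,wr,wl in(('scene',(250,195,290,235),(295,150,315,182),(300,165,410,270)),('top',(275,185,305,220),(235,170,257,195),(200,100,282,190))):
    d=cam(n);b,r=masks(d)
    for nm,m,w in(('blue',b,wb),('red',r,wr)):
        P=pts(d,region(d,m,w));print(n,nm,len(P),'med',np.median(P,0).round(3),'min',np.percentile(P,3,axis=0).round(3),'max',np.percentile(P,97,axis=0).round(3))
        if nm=='blue':
            c=P.mean(0);print(' mean',c.round(4),np.linalg.svd(P-c,full_matrices=False)[2].round(3).tolist())
    uv=region(d,np.ones(b.shape,bool),wl);z=d['z_map'][uv[:,1],uv[:,0]];P=pts(d,uv[z>0]);
    L=P[(abs(P[:,2]-.156)<.006)].astype(np.float32)
    R=cv2.minAreaRect((L[:,:2]*1000));print(n,'lid',len(L),R,np.median(L[:,2]))
    # everything above the bench near heater front
    H,W=b.shape;uv=np.array([(u,v) for v in range(0,H,1) for u in range(0,W,1)]);z=d['z_map'].ravel();P=pts(d,uv[z>0]);np.save('P_'+n,P)
P=np.vstack([np.load('P_scene.npy'),np.load('P_top.npy')])
Q=P[(P[:,2]>.01)&(P[:,2]<.32)&(P[:,0]>.2)&(P[:,0]<.8)&(abs(P[:,1])<.5)]
im=np.zeros((600,800),np.float32)
for x,y,z in Q:
    i,j=int((.8-x)*1000),int((.4-y)*1000)
    if 0<=i<600 and 0<=j<800: im[i,j]=max(im[i,j],z)
im=cv2.dilate(im,np.ones((3,3)))
cv2.imwrite('pics/map.png',cv2.applyColorMap((im/.3*255).clip(0,255).astype(np.uint8),cv2.COLORMAP_JET))
E
```

```text
scene blue 372 med [ 0.484 -0.053  0.163] min [ 0.449 -0.071  0.15 ] max [ 0.518 -0.03   0.174]
 mean [ 0.4833 -0.052   0.1615] [[0.988, -0.011, -0.157], [-0.096, 0.751, -0.653], [-0.125, -0.66, -0.741]]
scene red 103 med [0.524 0.07  0.253] min [0.517 0.067 0.202] max [0.529 0.081 0.279]
scene lid 4898 ((641.2351684570312, 85.31315612792969), (269.4156799316406, 209.6568145751953), 5.029507160186768) 0.1552701
top blue 296 med [ 0.483 -0.05   0.165] min [ 0.446 -0.072  0.148] max [ 0.519 -0.03   0.176]
 mean [ 0.4817 -0.0505  0.1614] [[-0.715, -0.109, 0.691], [0.699, -0.087, 0.71], [-0.017, 0.99, 0.138]]
top red 50 med [0.519 0.073 0.275] min [0.512 0.066 0.208] max [0.536 0.083 0.281]
top lid 4274 ((649.0531005859375, 83.12890625), (254.43617248535156, 206.3964080810547), 5.212789058685303) 0.15603635
```

View pics/map.png

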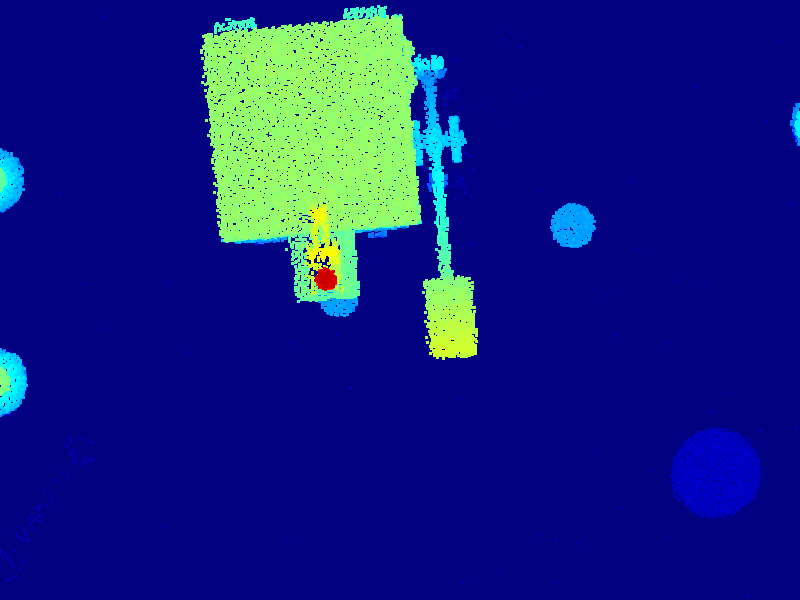

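Measured: heater yaw about +5.2°, origin near (0.6585, -0.036). The clamp pivot comes out near (0.521, 0.074), which agrees with the red pixels. I'll shut the hand, rise, square it to the heater, and go over the lid behind the handle.

Emit:
play_rows:
  steps:
    - [0, -37, 0, 0, -10, 0, 0]
    - [0, -37, 0, 0, -10, 0, 0]
    - [0, -36, 0, 0, -10, 0, 0]
    - [0, 0, -50, 25, 0, 0, 0]
    - [0, 0, -50, 25, 0, 0, 0]

```text
clock: 0.82
tcp_pos: [0.3213, 0.4716, 0.3417]
tcp_rot: [[0.001, -0.093, 0.996], [0.0, 0.996, 0.093], [-1.0, 0.0, 0.001]]
wrist_force: [0.5, 0.3, -0.3]
width: 0.0001
```

Emit:
play_rows:
  steps:
    - [0, 0, -50, 25, 0, 0, 0]
    - [0, 0, -50, 25, 0, 0, 0]
    - [0, 0, -50, 25, 0, 0, 0]
    - [0, 0, -50, 25, 0, 0, 0]
    - [0, 0, -50, 25, 0, 0, 0]

```text
clock: 1.45
tcp_pos: [0.4687, 0.233, 0.3413]
tcp_rot: [[0.0, -0.091, 0.996], [0.0, 0.996, 0.091], [-1.0, 0.0, 0.0]]
wrist_force: [1.1, 0.7, 0.4]
width: -0.0001
```

Emit:
play_rows:
  steps:
    - [0, 0, -50, 25, 0, 0, 0]
    - [0, 0, -50, 25, 0, 0, 0]
    - [0, 0, -14, 9, 0, 0, 0]
    - [0, 0, 0, 0, 0, 0, 0]

```text
clock: 1.95
tcp_pos: [0.5374, 0.1259, 0.3409]
tcp_rot: [[-0.001, -0.089, 0.996], [0.0, 0.996, 0.089], [-1.0, 0.0, -0.001]]
wrist_force: [-0.4, 1.1, -1.2]
width: -0.0002
```

Emit:
play_rows:
  steps:
    - [0, 0, -25, 12, 0, 0, 0]
    - [0, 0, -25, 12, 0, 0, 0]
    - [0, 0, 0, 0, 0, 0, 0]

```text
clock: 2.33
tcp_pos: [0.5655, 0.0795, 0.3411]
tcp_rot: [[-0.001, -0.091, 0.996], [0.0, 0.996, 0.091], [-1.0, 0.0, -0.001]]
wrist_force: [-1.1, 0.6, -0.3]
width: -0.0002
```

```bash
cat > look.py <<'E'
from m import *
import sys
O=np.array([.6585,-.036]);y=np.radians(5.2);R=np.array([[np.cos(y),-np.sin(y)],[np.sin(y),np.cos(y)]])
s=env.state();t=s['tcp_pos'];print('t',s['clock'],'tcp',t.round(4),'heater mm',((t[:2]-O)@R*1000).round(1),'F',s['wrist_force'].round(1))
n,f=sys.argv[1:3];d=cam(n);save(d,f)
b,r=masks(d)
for nm,m in(('blue',b),('red',r)):
    v,u=np.nonzero(m);P=pts(d,np.c_[u,v]);h=np.c_[(P[:,:2]-O)@R,P[:,2]]*1000
    if nm=='red':k=(abs(h[:,1]-122)<30)&(h[:,0]>-300)&(h[:,0]<-80)&(h[:,2]>120)
    else:k=(abs(h[:,1])<40)&(h[:,0]>-260)&(h[:,0]<-100)
    h=h[k]
    if len(h)>5:print(n,nm,len(h),'heater mean',h.mean(0).round(1),np.percentile(h,[3,97],axis=0).round(0).tolist())
E
python3 look.py wrist w1.png
```

```text
t 2.325 tcp [0.5655 0.0795 0.3411] heater mm [-82.2 123.4] F [-1.1  0.6 -0.3]
wrist blue 3273 heater mean [-179.8    5.5  164.1] [[-212.0, -16.0, 152.0], [-141.0, 25.0, 174.0]]
wrist red 781 heater mean [-128.3  124.9  274. ] [[-136.0, 118.0, 246.0], [-119.0, 133.0, 279.0]]
```

View pics/w1.png

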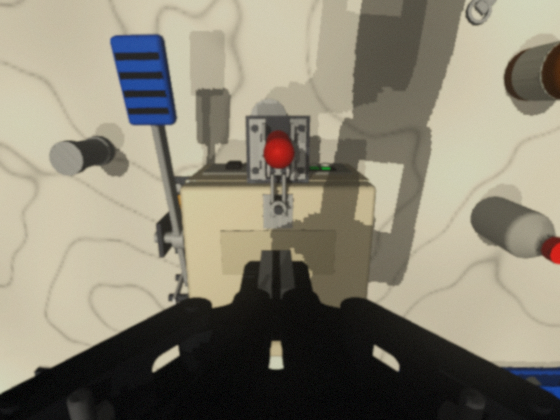

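The view shows the handle top at (279,150), in line with the finger tips at (275,270). The paddle is at (145,80). I'll lower behind the grip.

Emit:
play_rows:
  steps:
    - [0, 44, 0, 0, 0, 0, 0]
    - [0, 43, 0, 0, 0, 0, 0]
    - [0, 0, 1, -10, 0, 0, 0]
    - [0, 0, 0, -9, 0, 0, 0]
    - [0, 0, 0, -5, 0, 0, 0]

```text
clock: 3.0
tcp_pos: [0.5421, 0.0782, 0.2572]
tcp_rot: [[0.004, -0.091, 0.996], [0.0, 0.996, 0.091], [-1.0, -0.0, 0.004]]
wrist_force: [2.0, 0.2, 1.4]
width: -0.0002
```

Emit:
play_rows:
  steps:
    - [0, 0, 0, -7, 0, 0, 0]
    - [0, 0, 0, -7, 0, 0, 0]
    - [0, 0, 0, -6, 0, 0, 0]
    - [0, 1, 0, -6, 0, 0, 0]
    - [0, 1, 0, -6, 0, 0, 0]

```text
clock: 3.62
tcp_pos: [0.5094, 0.0746, 0.2522]
tcp_rot: [[-0.0, -0.091, 0.996], [-0.0, 0.996, 0.091], [-1.0, -0.0, -0.0]]
wrist_force: [1.2, -0.2, 2.5]
width: 0.0
```

Emit:
play_rows:
  steps:
    - [0, 2, 0, -6, 0, 0, 0]
    - [0, 2, 0, -6, 0, 0, 0]
    - [0, 2, 0, -6, 0, 0, 0]
    - [0, 3, 0, -6, 0, 0, 0]
    - [0, 3, 0, -6, 0, 0, 0]

```text
clock: 4.25
tcp_pos: [0.4795, 0.072, 0.2399]
tcp_rot: [[-0.0, -0.091, 0.996], [-0.0, 0.996, 0.091], [-1.0, -0.0, -0.0]]
wrist_force: [2.2, -0.0, -0.5]
width: 0.0
```

```bash
python3 look.py wrist w2.png
```

```text
t 4.25 tcp [0.4795 0.072  0.2399] heater mm [-168.5  123.8] F [ 2.2 -0.  -0.5]
wrist blue 5047 heater mean [-183.1    6.2  164.8] [[-215.0, -16.0, 152.0], [-142.0, 25.0, 174.0]]
wrist red 1965 heater mean [-194.2  124.9  252. ] [[-203.0, 117.0, 240.0], [-179.0, 133.0, 257.0]]
```

The handle follows, now at about 0.6 rad.

Emit:
play_rows:
  steps:
    - [0, 4, 0, -5, 0, 0, 0]
    - [0, 4, 0, -5, 0, 0, 0]
    - [0, 4, 0, -5, 0, 0, 0]
    - [0, 4, 0, -5, 0, 0, 0]
    - [0, 5, 0, -5, 0, 0, 0]

```text
clock: 4.92
tcp_pos: [0.4549, 0.0698, 0.2189]
tcp_rot: [[0.001, -0.091, 0.996], [0.0, 0.996, 0.091], [-1.0, 0.0, 0.001]]
wrist_force: [2.8, -0.1, 0.7]
width: -0.0001
```

Emit:
play_rows:
  steps:
    - [0, 5, 0, -4, 0, 0, 0]
    - [0, 6, 0, -4, 0, 0, 0]
    - [0, 6, 0, -3, 0, 0, 0]
    - [0, 6, 0, -3, 0, 0, 0]
    - [0, 5, 0, -3, 0, 0, 0]

```text
clock: 5.55
tcp_pos: [0.438, 0.0683, 0.1908]
tcp_rot: [[0.0, -0.091, 0.996], [0.0, 0.996, 0.091], [-1.0, 0.0, 0.0]]
wrist_force: [2.1, -1.0, 1.6]
width: -0.0
```

Emit:
play_rows:
  steps:
    - [0, 2, 0, 0, 0, 0, 0]
    - [0, 1, 0, 0, 0, 0, 0]
    - [0, 0, 0, 0, 0, 0, 0]

```text
clock: 5.92
tcp_pos: [0.4379, 0.0683, 0.1891]
tcp_rot: [[-0.001, -0.091, 0.996], [-0.0, 0.996, 0.091], [-1.0, -0.0, -0.001]]
wrist_force: [-4.0, -1.0, 8.6]
width: 0.0002
```

```bash
python3 look.py wrist w3.png; python3 look.py scene s3.png
```

```text
t 5.925 tcp [0.4379 0.0683 0.1891] heater mm [-210.2  123.8] F [-4.  -1.   8.6]
wrist blue 6187 heater mean [-188.3    6.7  165.7] [[-216.0, -15.0, 153.0], [-145.0, 25.0, 173.0]]
wrist red 2271 heater mean [-233.5  124.8  190.9] [[-246.0, 116.0, 186.0], [-220.0, 133.0, 195.0]]
t 5.975 tcp [0.4379 0.0683 0.1892] heater mm [-210.2  123.8] F [-3.7  0.2  9.1]
scene blue 380 heater mean [-175.5   -0.3  162.4] [[-210.0, -19.0, 150.0], [-141.0, 21.0, 174.0]]
scene red 113 heater mean [-191.6  120.6  178.6] [[-231.0, 115.0, 169.0], [-165.0, 129.0, 187.0]]
```

Emit:
play_rows:
  steps:
    - [0, 1, 0, 0, 0, 0, 0]
    - [0, 1, 0, 0, 0, 0, 0]
    - [0, 0, 0, 0, 0, 0, 0]

```text
clock: 6.4
tcp_pos: [0.438, 0.0683, 0.1887]
tcp_rot: [[-0.0, -0.091, 0.996], [-0.0, 0.996, 0.091], [-1.0, -0.0, -0.0]]
wrist_force: [-8.9, -0.8, 18.6]
width: 0.0001
```

The handle is on its stop: force rises without any travel. Next I'll lift and go above the paddle.

Emit:
play_rows:
  steps:
    - [0, -30, 0, 0, 0, 0, 0]
    - [0, -30, 0, 0, 0, 0, 0]
    - [0, 0, -31, 7, 0, 0, 0]
    - [0, 0, -31, 7, 0, 0, 0]
    - [0, 0, -30, 7, 0, 0, 0]

```text
clock: 7.02
tcp_pos: [0.4673, -0.0222, 0.2459]
tcp_rot: [[-0.001, -0.091, 0.996], [0.0, 0.996, 0.091], [-1.0, 0.0, -0.001]]
wrist_force: [0.5, -0.1, 0.5]
width: 0.0
```

Emit:
play_rows:
  steps:
    - [0, 0, -30, 7, 0, 0, 0]
    - [0, 0, 0, 0, 0, 0, 0]
    - [0, 0, 0, 0, 0, 0, 0]

```text
clock: 7.4
tcp_pos: [0.4766, -0.0502, 0.2458]
tcp_rot: [[-0.001, -0.09, 0.996], [0.001, 0.996, 0.09], [-1.0, 0.001, -0.001]]
wrist_force: [-0.6, 0.6, 0.5]
width: -0.0002
```

```bash
python3 look.py wrist w4.png; python3 look.py top t4.png;python3 look.py scene s4.png
python3 -c "
import cv2,numpy as np
a=cv2.imread('pics/w4.png');b=cv2.imread('pics/s4.png')[120:300,200:440];b=cv2.resize(b,(560,420));cv2.imwrite('pics/c4.png',cv2.resize(np.hstack([a,b]),(800,300)))"
```

```text
t 7.4 tcp [ 0.4766 -0.0502  0.2458] heater mm [-182.4    2.3] F [-0.6  0.6  0.5]
wrist blue 4078 heater mean [-188.3    3.2  166.4] [[-215.0, -18.0, 155.0], [-148.0, 24.0, 174.0]]
wrist red 3656 heater mean [-206.1  121.6  183.8] [[-242.0, 115.0, 171.0], [-167.0, 131.0, 194.0]]
t 7.45 tcp [ 0.4766 -0.05    0.2459] heater mm [-182.4    2.6] F [ 0.4  0.3 -0.5]
top blue 103 heater mean [-203.2    4.3  178.5] [[-215.0, -18.0, 164.0], [-184.0, 21.0, 370.0]]
top red 159 heater mean [-201.   122.3  183.3] [[-239.0, 114.0, 172.0], [-165.0, 131.0, 195.0]]
t 7.5 tcp [ 0.4767 -0.0498  0.2461] heater mm [-182.3    2.7] F [-0.  -0.2  0.7]
scene blue 353 heater mean [-177.3   -1.   163. ] [[-211.0, -18.0, 151.0], [-141.0, 21.0, 173.0]]
scene red 108 heater mean [-184.4  121.9  177.5] [[-204.0, 116.0, 168.0], [-164.0, 130.0, 186.0]]
```

View pics/c4.png

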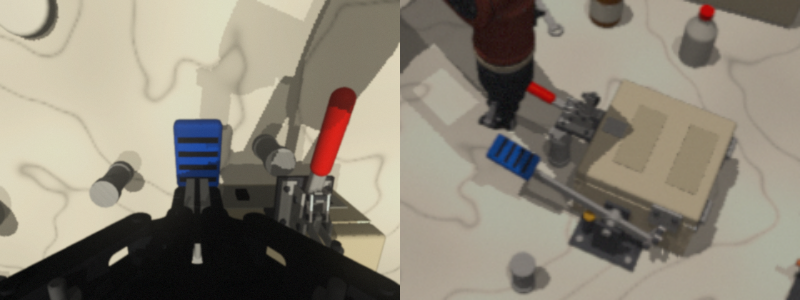

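Clamp open: the handle lies level at (335,130) in the left half of the crop and the arm is off the lid. The finger tips are in line with the paddle at (198,150). Next I'll descend and press slowly.

Emit:
play_rows:
  steps:
    - [0, 30, 0, 0, 0, 0, 0]
    - [0, 30, 0, 0, 0, 0, 0]
    - [0, 8, 0, 0, 0, 0, 0]
    - [0, 4, 0, 0, 0, 0, 0]
    - [0, 4, 0, 0, 0, 0, 0]

```text
clock: 8.18
tcp_pos: [0.4779, -0.0507, 0.1714]
tcp_rot: [[0.002, -0.091, 0.996], [-0.001, 0.996, 0.091], [-1.0, -0.001, 0.002]]
wrist_force: [-0.7, -0.4, 0.2]
width: -0.0
```

Emit:
play_rows:
  steps:
    - [0, 3, 0, 0, 0, 0, 0]
    - [0, 3, 0, 0, 0, 0, 0]
    - [0, 3, 0, -1, 0, 0, 0]
    - [0, 3, 0, 0, 0, 0, 0]
    - [0, 3, 0, -1, 0, 0, 0]

```text
clock: 8.8
tcp_pos: [0.4759, -0.0513, 0.1577]
tcp_rot: [[0.002, -0.091, 0.996], [-0.001, 0.996, 0.091], [-1.0, -0.001, 0.002]]
wrist_force: [-4.3, 0.7, 12.3]
width: -0.0
```

Emit:
play_rows:
  steps:
    - [0, 3, 0, 0, 0, 0, 0]
    - [0, 3, 0, -1, 0, 0, 0]
    - [0, 3, 0, 0, 0, 0, 0]
    - [0, 3, 0, -1, 0, 0, 0]
    - [0, 3, 0, 0, 0, 0, 0]

```text
clock: 9.43
tcp_pos: [0.4734, -0.0516, 0.1421]
tcp_rot: [[0.001, -0.091, 0.996], [-0.001, 0.996, 0.091], [-1.0, -0.001, 0.0]]
wrist_force: [-7.3, -0.5, 11.3]
width: 0.0001
```

```bash
python3 look.py scene s5.png
```

```text
t 9.425 tcp [ 0.4734 -0.0516  0.1421] heater mm [-185.8    1.2] F [-7.3 -0.5 11.3]
scene blue 164 heater mean [-164.6   -4.3  136. ] [[-196.0, -19.0, 130.0], [-146.0, 20.0, 142.0]]
scene red 89 heater mean [-181.8  122.   177. ] [[-199.0, 116.0, 168.0], [-164.0, 131.0, 186.0]]
```

Emit:
play_rows:
  steps:
    - [0, 4, 0, 0, 0, 0, 0]
    - [0, 4, 0, 0, 0, 0, 0]
    - [0, 4, 0, 0, 0, 0, 0]
    - [0, 4, 0, 0, 0, 0, 0]
    - [0, 4, 0, 0, 0, 0, 0]

```text
clock: 10.1
tcp_pos: [0.4729, -0.0516, 0.1215]
tcp_rot: [[-0.001, -0.091, 0.996], [-0.001, 0.996, 0.091], [-1.0, -0.001, -0.001]]
wrist_force: [-5.0, -0.1, 9.0]
width: -0.0
```

Emit:
play_rows:
  steps:
    - [0, 4, 0, 0, 0, 0, 0]
    - [0, 4, 0, 0, 0, 0, 0]
    - [0, 4, 0, 0, 0, 0, 0]
    - [0, 4, 0, 0, 0, 0, 0]
    - [0, 4, 0, 0, 0, 0, 0]

```text
clock: 10.72
tcp_pos: [0.4722, -0.0516, 0.1009]
tcp_rot: [[-0.002, -0.091, 0.996], [-0.001, 0.996, 0.091], [-1.0, -0.001, -0.002]]
wrist_force: [-7.1, -1.7, 8.0]
width: 0.0002
```

Emit:
play_rows:
  steps:
    - [0, 4, 0, 0, 0, 0, 0]
    - [0, 4, 0, 0, 0, 0, 0]
    - [0, 3, 0, 0, 0, 0, 0]
    - [0, 3, 0, 0, 0, 0, 0]
    - [0, 3, 0, 0, 0, 0, 0]

```text
clock: 11.35
tcp_pos: [0.4722, -0.0515, 0.0837]
tcp_rot: [[-0.002, -0.091, 0.996], [-0.001, 0.996, 0.091], [-1.0, -0.001, -0.002]]
wrist_force: [-5.1, -1.9, 6.5]
width: -0.0001
```

```bash
python3 look.py scene s6.png
```

```text
t 11.35 tcp [ 0.4722 -0.0515  0.0837] heater mm [-187.     1.4] F [-5.1 -1.9  6.5]
scene blue 149 heater mean [-168.2   -3.9   83.8] [[-202.0, -19.0, 74.0], [-149.0, 21.0, 90.0]]
scene red 63 heater mean [-177.6  121.9  175.3] [[-198.0, 116.0, 166.0], [-163.0, 129.0, 186.0]]
```

Emit:
play_rows:
  steps:
    - [0, 3, 0, 0, 0, 0, 0]
    - [0, 3, 0, 0, 0, 0, 0]
    - [0, 3, 0, 0, 0, 0, 0]
    - [0, 3, 0, 0, 0, 0, 0]
    - [0, 2, 0, 0, 0, 0, 0]

```text
clock: 12.02
tcp_pos: [0.4731, -0.0514, 0.0699]
tcp_rot: [[-0.0, -0.091, 0.996], [-0.001, 0.996, 0.091], [-1.0, -0.001, -0.0]]
wrist_force: [-3.2, -0.5, 4.8]
width: -0.0001
```

Emit:
play_rows:
  steps:
    - [0, 2, 0, 0, 0, 0, 0]
    - [0, 2, 0, 0, 0, 0, 0]
    - [0, 1, 0, 0, 0, 0, 0]
    - [0, 1, 0, 0, 0, 0, 0]
    - [0, 0, 0, 0, 0, 0, 0]

```text
clock: 12.65
tcp_pos: [0.4738, -0.0514, 0.0644]
tcp_rot: [[0.001, -0.091, 0.996], [-0.001, 0.996, 0.091], [-1.0, -0.001, 0.001]]
wrist_force: [-4.0, -1.2, 10.5]
width: 0.0002
```

Emit:
play_rows:
  steps:
    - [0, 1, 0, 0, 0, 0, 0]
    - [0, 1, 0, 0, 0, 0, 0]
    - [0, 1, 0, 0, 0, 0, 0]
    - [0, 0, 0, 0, 0, 0, 0]
    - [0, 0, 0, 0, 0, 0, 0]

```text
clock: 13.28
tcp_pos: [0.474, -0.0515, 0.0639]
tcp_rot: [[0.001, -0.091, 0.996], [-0.001, 0.996, 0.091], [-1.0, -0.001, 0.001]]
wrist_force: [-14.5, 0.9, 33.2]
width: 0.0
```

```bash
python3 look.py scene s7.png; python3 look.py wrist w7.png
python3 - <<'E'
from m import *
import cv2
O=np.array([.6585,-.036]);y=np.radians(5.2);R=np.array([[np.cos(y),-np.sin(y)],[np.sin(y),np.cos(y)]])
d=cam('scene');v,u=np.nonzero(d['z_map']>0);P=pts(d,np.c_[u,v]);h=np.c_[(P[:,:2]-O)@R,P[:,2]]*1000
k=(h[:,0]>-90)&(h[:,0]<110)&(h[:,1]>60)&(h[:,1]<190)&(h[:,2]>165)
f=np.polyfit(h[k,0],h[k,2],1);print('lid tilt',np.arctan(-f[0]),k.sum(),h[k].min(0),h[k].max(0))
a=cv2.imread('pics/w7.png');b=cv2.imread('pics/s7.png');cv2.imwrite('pics/c7.png',cv2.resize(np.hstack([a,b]),(800,300)))
E
```

```text
t 13.275 tcp [ 0.474  -0.0515  0.0639] heater mm [-185.1    1.3] F [-14.5   0.9  33.2]
scene blue 145 heater mean [-166.6   -4.2   65.3] [[-209.0, -19.0, 51.0], [-148.0, 20.0, 72.0]]
scene red 68 heater mean [-179.6  122.4  176.5] [[-196.0, 117.0, 167.0], [-164.0, 129.0, 183.0]]
t 13.325 tcp [ 0.4741 -0.0515  0.0639] heater mm [-185.1    1.3] F [-14.2   1.5  33.1]
wrist blue 5826 heater mean [-206.2    3.7   57. ] [[-224.0, -18.0, 51.0], [-176.0, 24.0, 64.0]]
lid tilt 0.6264805035319583 2400 [-89.75145548  60.01244476 179.90489695] [109.95548312 189.84846326 284.56293192]Traceback (most recent call last):
  File "look.py", line 8, in <module>
    v,u=np.nonzero(m);P=pts(d,np.c_[u,v]);h=np.c_[(P[:,:2]-O)@R,P[:,2]]*1000
                        ~~~^^^^^^^^^^^^^^
  File "h.py", line 15, in pts
    c=rays(d,uv)*z[:,None]
      ~~~~^^^^^^
  File "h.py", line 11, in rays
    p=cv2.undistortPoints(uv,K,np.array([d['k1'],0,0,0.])).reshape(-1,2)
      ~~~~~~~~~~~~~~~~~~~^^^^^^^^^^^^^^^^^^^^^^^^^^^^^^^^^
cv2.error: OpenCV(4.12.0) /io/opencv/modules/calib3d/src/undistort.dispatch.cpp:347: error: (-215:Assertion failed) CV_IS_MAT(_src) && CV_IS_MAT(_dst) && (_src->rows == 1 || _src->cols == 1) && (_dst->rows == 1 || _dst->cols == 1) && _src->cols + _src->rows - 1 == _dst->rows + _dst->cols - 1 && (CV_MAT_TYPE(_src->type) == CV_32FC2 || CV_MAT_TYPE(_src->type) == CV_64FC2) && (CV_MAT_TYPE(_dst->type) == CV_32FC2 || CV_MAT_TYPE(_dst->type) == CV_64FC2) in function 'cvUndistortPointsInternal'
```

View pics/c7.png

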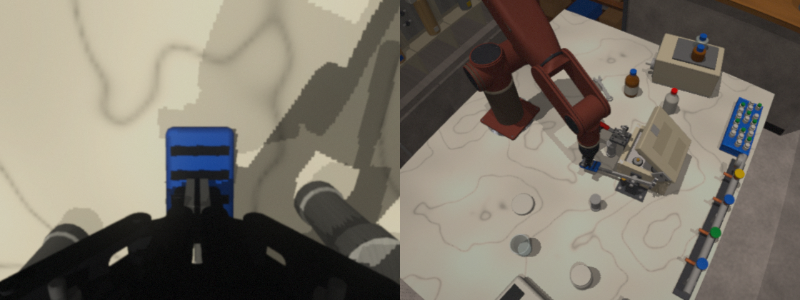

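The lid stands up, with the paddle on its stop. The highest lid point, about 284 mm, matches the roughly 283 mm expected at 0.71 rad. I'll ease the press slightly, then hand in.

Emit:
play_rows:
  steps:
    - [0, -1, 0, 0, 0, 0, 0]
    - [0, 0, 0, 0, 0, 0, 0]
    - [0, 0, 0, 0, 0, 0, 0]
    - [0, 0, 0, 0, 0, 0, 0]

```text
clock: 13.92
tcp_pos: [0.4739, -0.0515, 0.064]
tcp_rot: [[0.001, -0.091, 0.996], [-0.001, 0.996, 0.091], [-1.0, -0.001, 0.001]]
wrist_force: [-12.0, 0.6, 24.4]
width: 0.0003
```

Run:
```python
from m import *
d=cam('scene');v,u=np.nonzero(d['z_map']>0);P=pts(d,np.c_[u,v])
O=np.array([.6585,-.036]);y=np.radians(5.2);R=np.array([[np.cos(y),-np.sin(y)],[np.sin(y),np.cos(y)]])
h=np.c_[(P[:,:2]-O)@R,P[:,2]]*1000
k=(h[:,0]>-20)&(h[:,0]<100)&(h[:,1]>60)&(h[:,1]<190)&(h[:,2]>165)
l=cv2.fitLine(h[k][:,[0,2]].astype(np.float32),cv2.DIST_HUBER,0,.01,.01).ravel();print('tilt',np.arctan(-l[1]/l[0]))
def base(P):
    Q=P[(P[:,2]>.01)&(P[:,2]<.16)];return Q
A=base(np.load('P_scene.npy'));B=base(P)
for n,c in(('cell_b',(.575,-.172)),('jar_lid',(.327,-.315)),('rinse',(.62,.41)),('reagent',(.42,.41))):
    print(n,[np.median(X[np.hypot(*(X[:,:2]-c).T)<.06][:,:2],0).round(4).tolist() for X in(A,B)])
s=env.state();print(s['clock'],s['tcp_pos'],s['wrist_force'])
```

```text
tilt 0.7010815
cell_b [[0.579, -0.1786], [0.5789, -0.1787]]
jar_lid [[0.3271, -0.3169], [0.3273, -0.317]]
rinse [[0.6235, 0.3935], [0.6241, 0.3932]]
reagent [[0.4244, 0.3907], [0.4244, 0.3907]]
13.975 [ 0.47398083 -0.05145862  0.06401236] [-10.83943715   0.666394    25.20080501]
```

```bash
python3 -c "
from cell import env
print(env.finish_job())"
```

```text
the job is handed in; nothing more can be done
None
```

The block heater is open and the job was handed in at about 14 s, with the arm still pressing the paddle down.

- **Clamp:** I pushed the red handle over to the front until it met its stop. The force there rose to about 19 N with no further travel, and the steel arm was clear of the lid.
- **Lever and lid:** I pressed the paddle down slowly, over about 5 s, to its stop. The finger tips were 64 mm above the bench with about 25 N held when I handed in. The lid tilt measured about 0.70 rad, against about 0.71 expected.
- **Other things on the bench:** cell_b, the jar lid, the rinse bottle and the reagent bottle all measured within 1 mm of where they started. I didn't measure cell_a, the cap jar, the beaker or the wrench again. The arm passed well clear of them, and cell_a was still standing in the last wrist picture.
- **Checks that disagreed:** a first rough lid-tilt fit gave 0.63 rad, probably because it included points off the lid. The refit on lid points only gave 0.70. One wrist-picture measurement script also stopped with an error, because no red was in view; it did not affect the job.

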